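# Seat the specimen stage on the microscope's foot

### The arm

A 6-joint arm with a two-finger parallel gripper is mounted at the origin on the work surface. World frame = base frame: x ahead of the robot, y to its left, z up, the work surface at z = 0. Lengths are in m, angles in rad, forces in N, time in s.
With the tool pointing down it reaches from about 0.35 to 0.975 m from the base axis. Payload 17.4 kg.
Tool frame: the origin (TCP) lies midway between the tips of the shut fingers; the grasp point (between the pads) lies 19 mm behind it; z points along the fingers, y is the line along which they close (so a half turn about z gives the same grasp; the last joint's range is limited). The gripper opens to 85 mm and grips with 20 to 120 N. Pads are 22 mm wide; open, the fingers measure 114 mm over their backs; the gripper's body (76 mm by 85 mm) begins 54 mm behind the grasp point. The pads swing forward as they close: fully open they stand 13 mm farther back than shut.
Start: joints at [-1.138, 0.116, 1.442, -0, 1.584, -0.038], TCP at [0.306, -0.602, 0.231] pointing down, gripper open.
Joint ranges: [-2.83, 2.83], [-0.83, 2.19], [0.07, 2.5], [-1.14, 4.28], [0.01, 3], [-2.97, 2.97]. Speed limits (rad/s): [1.89, 1.89, 2.22, 3.14, 3.14, 3.14].

### API

Orientations are given as a unit quaternion [x, y, z, w].
In Python, from station import * gives the robot as it stands. The module is installed in compiled form; this text tells all that it offers.
- The arm moves only by the tool apply_moves, never from a script. Its argument "increments" is text: rows parted by semicolons, each of 7 numbers parted by spaces: the shift along the tool's x, y, z in cm, then the turn, a rotation vector about the tool's x, y, z in degrees, then the closure, from 0 (fully open) to 1 (shut). In form: x y z rx ry rz fingers; .... A call has 1 to 8 rows; each row shifts and turns the commanded pose from where the row before left it, along the tool's axes as they then stand; what a row does not reach is not made up. A row lasts 1/8 s, in which the tool goes at most 62.5 mm and 10.7 degrees, less where a joint would pass 70% of its speed; a pose out of reach is approached as far as the arm can. A call is refused whole if a number of a shift passes 6.25 or a number of a turn 10.7, either way. A call with a gripper value outside its range is refused whole. The fingers move at their own pace and stop on an object; the grip force is fixed at half the most. Time passes only in rows, so rows that do not move let the fingers close. It gives the time, the measured TCP pose, the force, the opening and the grip force at its end, in the units of the state.
- sense(): the state, without advancing time (a new reading comes with each control period).
- get_image(name): name is "scene" or "side" or "wrist"; returns the picture (384x512x3 uint8, blue, green, red); there is no depth.
- camera_info(name): a dict with "camera_matrix" (3x3 intrinsics, pixels), "world_from_camera" (4x4, takes a point from camera to world coordinates). Camera axes: x right, y down, z forward; pixel columns grow to the right and rows downward; lengths in m; the calibration is good to about 2 mm. The wrist camera is an equidistant fisheye: a pixel r from the principal point sees the ray r / f radians off the axis. A picture is of the moment at which its call begins: read the wrist's pose just before it. camera_info takes no time and is no camera call; for the wrist camera it gives the pose at the moment of the call.
- close_job(): hands the job in; it is judged then, once.
The state is a dict: "t": time; "qpos": joint angles; "qvel": joint speeds; "joint_torque": joint torques, N m; "tcp_pos": TCP position; "tcp_rot": TCP orientation; "force": force on the tool from outside, world axes, zero at the start; "moment": the same for the moment, N m; "grip_width": finger opening in m; "gripper_force": force on a finger pad.
Only numpy, scipy, OpenCV 4.12 (cv2) and the standard library are available. Lean on these libraries where they do the work, as an engineer would, in place of code of your own. Each camera call takes 0.05 s, during which the arm holds its last target. There are 200 camera calls.

### The job

Pick up the aluminium specimen stage by its upright fin and seat it on the foot of the stereo microscope, under the head, with the fin towards the robot's side of the foot (away from the pole): both pegs in its holes, lying flat and fully home, then let go. It carries a glass dish, so keep it roughly level and lower it into place rather than dropping it. Do not bump the microscope hard, and leave everything else on the bench where it is.

Things in the scene. Friction and masses are not known exactly. Their poses are not given: they have to be found in the camera images.
- scope: Stereo microscope, fixed. Origin: centre of the underside of its white foot, 250 (x) x 200 (y) x 25 mm high; x points from the front edge (robot's side) to the pole, z up. Steel pole 32 mm thick at x +100 mm. On the foot two steel pegs at x -10 mm, y +-50 mm: 12 mm thick, 15 mm tall, tapering over the upper 9 mm to 7 mm at the tip.
- scope_objective (a point): Centre of the lower end of the black objective (72 mm thick), scope x -12 mm, 200 mm above the bench; above it a white ring 100 mm across from 232 mm. Nothing hangs lower.
- scope_head (a point): Middle of the lower front edge of the white head, scope x -100 mm, 257 mm above the bench. The head reaches from here to x +50 mm, y +-50 mm and up to 430 mm; a black knob sticks 20 mm farther out at 315 mm; eyepieces rise to +y. It hangs over the place of the stage's fin: the tool must come in tilted about 40 degrees, leaning back to the front.
- scope_seat (a point): Point on the top of the foot (25 mm above the bench, scope x -30 mm) where the centre of the stage's underside belongs; axes as the microscope's.
- stage: Specimen stage, loose, 0.3 kg: aluminium plate 130 x 130 x 18 mm, two through holes 15 mm wide at x +20 mm, y +-50 mm, upright fin near its front (-x) edge, glass dish 74 mm across, 14 mm high, fixed on top at x +18 mm. Origin: centre of the underside, z up. Fin: 14 mm thick (y), x -63 to -27 mm, top 63 mm above the underside. Seated, its origin is at scope_seat, axes alike.
- stage_grip (a point): Point inside the fin to take it by: stage x -45 mm, y 0, 45 mm above the underside (18 mm below the fin's top); pinch along the stage's y.
- slidebox: Grey slide box, 107 x 87 x 38 mm, loose; origin: centre of its underside. To be left alone.
- dishes: Stack of three clear dishes, 92 mm across, 48 mm high; origin: centre of its underside. To be left alone.
- beaker: Glass beaker, 72 mm across, 90 mm tall; origin: centre of its underside. To be left alone.
- flask: Glass jar with cap, 70 mm across, 140 mm tall; origin: centre of its underside. To be left alone.
- sprayer: Spray bottle, white with a green head, 76 mm across, 185 mm tall; origin: centre of its underside. To be left alone.
- forceps: Steel forceps lying flat, 135 mm long in x, 14 mm wide, 8 mm high; origin: middle of the underside. To be left alone.
- disc: White plastic disc lying flat, 90 mm across, 8 mm thick; origin: centre of its underside. To be left alone.
There are look-alikes about, which are no part of the job. Leave any orange or turquoise look-alike of the stage alone.

How it is judged:
At the end, for the whole second after the job is handed in: The stage sits on the microscope's foot with both pegs in its holes: its origin within 5 mm sideways and 3 mm in height of scope_seat, its x axis within 0.06 rad of the microscope's with the fin at the front, its tilt below 0.04 rad, at rest and released (horizontal distance between stage and scope_seat below 0.005 m and z of stage in the frame of scope_seat between -0.003 and 0.003 m and angle between the x axis of stage and the x axis of scope, either way round below 0.06 rad and x of stage_grip in the frame of scope_seat below -0.03 m and angle between stage's own z axis and vertical below 0.04 rad and linear speed of stage below 0.02 m/s); the robot touches nothing.
It fails at once if the stage is tipped more than 0.5 rad (angle between stage's own z axis and vertical above 0.5 rad).
It fails at once if the stage is dropped (it falls free of the fingers at more than 0.45 m/s, about 10 mm of fall) (linear speed of stage above 0.45 m/s and contact force between the fingers and stage below 0.05 N).
It fails at once if the stage is rammed into the microscope with more than 70 N (contact force between stage and scope above 70 N).
It fails at once if the robot bumps the microscope with more than 20 N (contact force between any of the arm, the fingers and scope above 20 N).
It fails at once if a bystander is moved more than 30 mm or knocked over (distance of any of slidebox, dishes, beaker, flask, sprayer, forceps, disc from where it was at the start of the episode above 0.03 m or angle between any of beaker, flask, sprayer's own z axis and vertical above 0.5 rad).
It also fails if it takes over 54 s, if anything falls off the work surface, if the arm or the gripper's body presses on something with over 40 N, if the wrist force passes 120 N, or if a joint passes its speed limit or range.

## Working session

There is one attempt and no reset: what is moved stays moved. The work goes in short steps, Python scripts to look and compute and a tool call to move; the robot and the scene stay as the last step left them, time stands still between calls to the robot, and variables do not carry over. Pictures are saved under pics/ and viewed, at most 10 in all, crops included, and the job is handed in when it is done.

Besides the shell and the picture viewer there is one more tool, called after "Request:" as name(argument=value, ...) on one line, values as JSON. apply_moves: Moves the arm, as the interface text tells. Its arguments: {"type":"object","properties":{"increments":{"type":"string"}},"required":["increments"]}

```bash
mkdir -p pics
python3 - <<'E'
from station import *
import cv2,numpy as np
print(sense())
for n in ("scene","side","wrist"):
    i=camera_info(n);print(n,np.round(i["camera_matrix"],1).tolist(),np.round(i["world_from_camera"],3).tolist())
    im=get_image(n);cv2.imwrite(f"pics/{n}0.png",im)
a=cv2.imread("pics/scene0.png");b=cv2.imread("pics/side0.png")
E
```

```text
{'t': 0.0, 'qpos': array([-1.13781328e+00,  1.16443231e-01,  1.44224544e+00,  9.47121629e-06,
        1.58400590e+00, -3.78351627e-02]), 'qvel': array([-2.46555875e-04, -3.86112091e-04,  3.31107021e-04,  7.90861600e-05,
       -2.23995653e-03, -3.03693872e-04]), 'joint_torque': array([-2.79281821e-04, -7.31983280e+01, -6.32491136e+01,  2.52470608e-05,
        6.32462616e-03,  1.25809055e-05]), 'tcp_pos': array([ 0.30608452, -0.60140015,  0.23060331]), 'tcp_rot': array([ 9.72418841e-01,  2.33240850e-01, -1.03505226e-04, -5.41170011e-04]), 'force': array([-0.36238377, -0.51076281,  0.24386597]), 'moment': array([ 0.02088782, -0.00207931, -0.01160816]), 'gripper_force': 0.0, 'grip_width': 0.08516059370926406}
scene [[386.6, 0.0, 249.0], [0.0, 386.6, 194.9], [0.0, 0.0, 1.0]] [[0.787, 0.431, -0.441, 1.015], [0.616, -0.564, 0.549, -0.477], [-0.012, -0.704, -0.71, 0.984], [0.0, 0.0, 0.0, 1.0]]
side [[464.4, 0.0, 257.1], [0.0, 464.4, 187.8], [0.0, 0.0, 1.0]] [[-0.767, -0.48, 0.426, -0.193], [-0.641, 0.574, -0.509, 1.01], [-0.0, -0.664, -0.748, 1.419], [0.0, 0.0, 0.0, 1.0]]
wrist [[297.3, 0.0, 257.1], [0.0, 297.3, 191.6], [0.0, 0.0, 1.0]] [[0.453, -0.848, -0.276, 0.375], [-0.891, -0.432, -0.138, -0.566], [-0.002, 0.308, -0.951, 0.374], [0.0, 0.0, 0.0, 1.0]]
```

View pics/scene0.png

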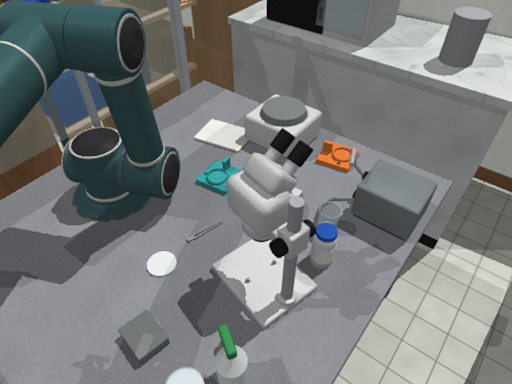

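View pics/side0.png

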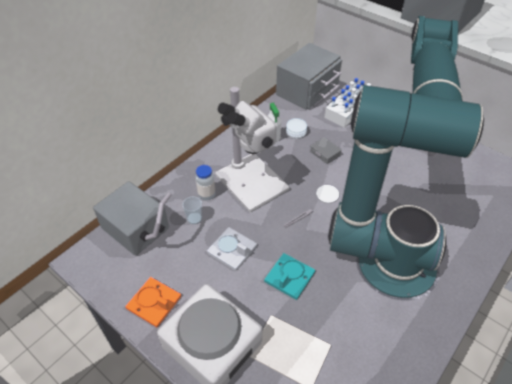

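The scene view shows the scope foot at about (263,278), with the stage hidden behind the head. The side view shows the grey stage at (231,248), the foot at (253,182), and the turquoise and orange look-alikes at (290,275) and (153,301). I'll enlarge the side view for detail.

Run:
```python
import cv2,numpy as np
b=cv2.imread("pics/side0.png")[145:275,195:300]
s=cv2.imread("pics/scene0.png")[225:325,200:325]
B=cv2.resize(b,None,fx=4.5,fy=4.5,interpolation=cv2.INTER_CUBIC)
S=cv2.resize(s,None,fx=2.5,fy=2.5,interpolation=cv2.INTER_CUBIC)
o=np.zeros((590,800,3),np.uint8);o[:B.shape[0],:B.shape[1]]=B;o[:S.shape[0],480:480+S.shape[1]]=S
cv2.imwrite("pics/c1.png",o); print(B.shape,S.shape)
```

```text
(585, 472, 3) (250, 312, 3)
```

View pics/c1.png

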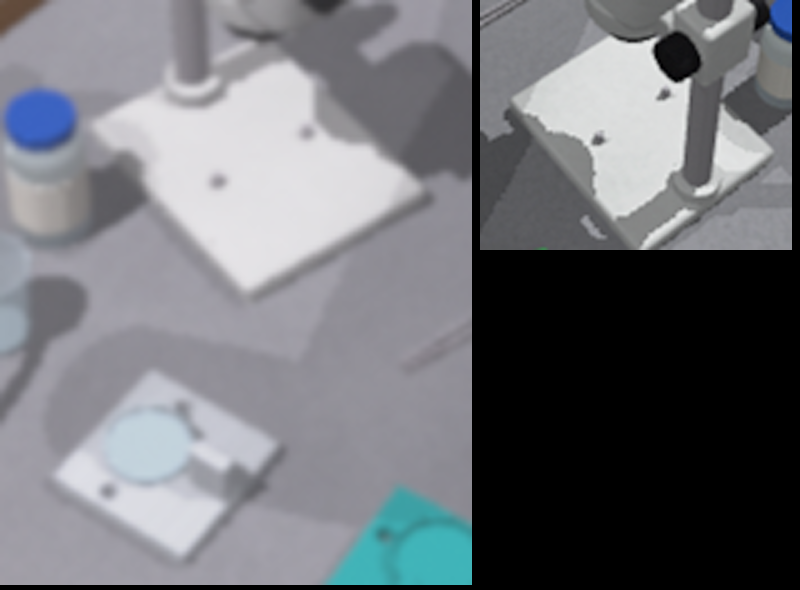

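View pics/wrist0.png

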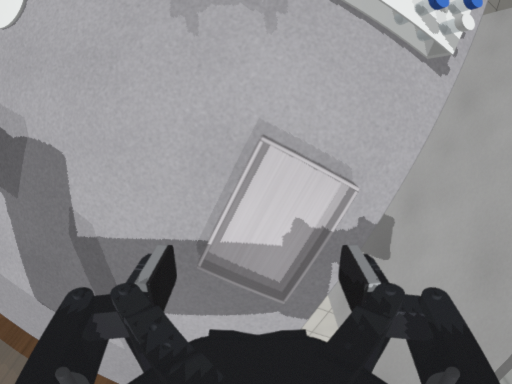

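The side crop shows:
- Foot corners at crop (430,195) and (248,297), pegs at (218,181) and (306,132).
- Stage top corners at (152,370), (285,450), (183,560) and (52,478), with the fin at about (225,465) to the lower right.

The scene crop shows pegs at (598,139) and (664,94). The wrist currently sees only the slide box.

```bash
cat > h.py <<'E'
import numpy as np
from station import *
def ray(n,u,v,info=None):
    i=info or camera_info(n);K=i["camera_matrix"];T=i["world_from_camera"]
    x=(u-K[0,2])/K[0,0];y=(v-K[1,2])/K[1,1]
    if n=="wrist":
        r=np.hypot(x,y);d=np.array([np.sin(r)*x/r,np.sin(r)*y/r,np.cos(r)])
    else: d=np.array([x,y,1])
    return T[:3,3],T[:3,:3]@(d/np.linalg.norm(d))
def hit(n,u,v,z,info=None):
    o,d=ray(n,u,v,info);return o+d*(z-o[2])/d[2]
def proj(n,p,info=None):
    i=info or camera_info(n);K=i["camera_matrix"];T=i["world_from_camera"]
    c=T[:3,:3].T@(np.asarray(p)-T[:3,3])
    if n=="wrist":
        r=np.hypot(c[0],c[1]);th=np.arctan2(r,c[2]);xy=c[:2]/r*th
    else: xy=c[:2]/c[2]
    return xy*K[0,0]+K[:2,2]
E
python3 - <<'E'
from h import *
np.set_printoptions(precision=4,suppress=True)
sd=lambda x,y,z:hit("side",195+(x-2)/4.5,145+(y-2)/4.5,z)
sc=lambda x,y,z:hit("scene",200+(x-481)/2.5,225+(y-1)/2.5,z)
for p in ((218,181),(306,132)): print("peg side",sd(*p,.033))
for p in ((598,139),(664,94)): print("peg scene",sc(*p,.033))
for p in ((430,192),(248,293),(95,122)): print("foot side",sd(*p,.025))
for p in ((512,102),(772,155)): print("foot scene",sc(*p,.025))
for p in ((152,370),(285,450),(183,560),(52,478)): print("stage",sd(*p,.018))
for p in ((182,409),(108,491)): print("hole",sd(*p,.018))
print("dish",sd(150,443,.032)); print("fin", sd(198,450,.063),sd(228,470,.063))
E
```

```text
peg side [0.6489 0.0912 0.033 ]
peg side [ 0.6268 -0.0054  0.033 ]
peg scene [ 0.6293 -0.0133  0.033 ]
peg scene [0.653  0.0825 0.033 ]
foot side [ 0.4999 -0.0254  0.025 ]
foot side [0.5495 0.1667 0.025 ]
foot side [0.7885 0.1034 0.025 ]
foot scene [ 0.5138 -0.0319  0.025 ]
foot scene [0.7947 0.0941 0.025 ]
stage [0.5612 0.2764 0.018 ]
stage [0.4245 0.2671 0.018 ]
stage [0.4194 0.3968 0.018 ]
stage [0.5503 0.4073 0.018 ]
hole [0.5155 0.2901 0.018 ]
hole [0.5075 0.3876 0.018 ]
dish [0.5058 0.3387 0.032 ]
fin [0.4569 0.3346 0.063 ] [0.4267 0.3337 0.063 ]
```

```bash
cat >> h.py <<'E'
from scipy.spatial.transform import Rotation as R, Slerp
def tool(yaw,tilt):  # x forward (yaw), z down, then tilt about own y
    return R.from_euler('z',yaw)*R.from_euler('x',180,degrees=True)*R.from_euler('y',tilt,degrees=True)
def plan(wps,p=None,r=None,step=.055,ang=9.5):
    s=sense();p=s["tcp_pos"] if p is None else p;r=R.from_quat(s["tcp_rot"]) if r is None else r
    for q,t in wps:
        q=np.array(q);p0,r0=p,r
        n=int(np.ceil(max(np.linalg.norm(q-p0)/step,np.degrees((r0.inv()*t).magnitude())/ang,1)))
        rows=[]
        for k in range(1,n+1):
            tp=p0+(q-p0)*k/n; tr=r0*R.from_rotvec((r0.inv()*t).as_rotvec()*k/n)
            d=np.round(r.inv().apply(tp-p)*100,1 if step>.02 else 2);w=np.round(np.degrees((r.inv()*tr).as_rotvec()),1)
            rows.append(" ".join(f"{v:g}" for v in [*d,*w]))
            p=p+r.apply(d/100); r=r*R.from_rotvec(np.radians(w))
        print(n,"rows:","; ".join(rows))
    return p,r
E
python3 - <<'E'
from h import *
for u,v in((265,275),(290,257),(315,272),(290,297)):print("turq",hit("side",u,v,.018))
y=.076
plan([((.38,-.28,.36),tool(.25,0)),((.36,.0,.36),tool(y,0)),((.34,.22,.34),tool(y,20)),((.444+.0134-.085,.330,.0316+.085),tool(y,45))])
E
```

```text
turq [0.3244468  0.34876927 0.018     ]
turq [0.30258221 0.23483157 0.018     ]
turq [0.19874468 0.22822311 0.018     ]
turq [0.2072675  0.36043952 0.018     ]
7 rows: 3 -3.6 -1.8 -0 0 1.8; 2.9 -3.7 -1.9 -0 0 1.8; 2.8 -3.8 -1.8 -0 0 1.8; 2.7 -3.9 -1.9 -0 0 1.8; 2.5 -4 -1.8 -0 0 1.8; 2.5 -4 -1.9 -0 0 1.8; 2.3 -4.1 -1.8 -0 0 1.9
6 rows: 0.8 -4.6 0 -0 0 1.7; 0.7 -4.6 0 -0 0 1.6; 0.6 -4.7 0 -0 0 1.7; 0.4 -4.7 0 -0 0 1.6; 0.3 -4.6 0 -0 0 1.7; 0.1 -4.7 0 -0 0 1.6
5 rows: -0.1 -4.4 0.4 -0 4 0; -0.1 -4.4 0.4 -0 4 0; -0.1 -4.5 0.4 -0 4 0; -0.1 -4.4 0.4 -0 4 0; -0.2 -4.4 0.4 -0.1 4 0
5 rows: -0.8 -2.1 4.5 0 5 0; -1.1 -2.2 4.4 0 5 0; -1.5 -2.1 4.2 0 5 0; -1.9 -2.2 4.1 0 5 0; -2.3 -2.1 4 0 5 0
```

Request:
apply_moves(increments="3 -3.6 -1.8 0 0 1.8 0; 2.9 -3.7 -1.9 0 0 1.8 0; 2.8 -3.8 -1.8 0 0 1.8 0; 2.7 -3.9 -1.9 0 0 1.8 0; 2.5 -4 -1.8 0 0 1.8 0; 2.5 -4 -1.9 0 0 1.8 0; 2.3 -4.1 -1.8 0 0 1.9 0")

```text
t: 1.02
tcp_pos: [0.3806, -0.2787, 0.3609]
tcp_rot: [0.992, 0.124, 0.0, 0.0]
force: [0.3, -0.0, 0.2]
grip_width: 0.0852
gripper_force: 0.0
```

Request:
apply_moves(increments="0.8 -4.6 0 0 0 1.7 0; 0.7 -4.6 0 0 0 1.6 0; 0.6 -4.7 0 0 0 1.7 0; 0.4 -4.7 0 0 0 1.6 0; 0.3 -4.6 0 0 0 1.7 0; 0.1 -4.7 0 0 0 1.6 0")

```text
t: 1.78
tcp_pos: [0.3595, 0.0012, 0.3603]
tcp_rot: [0.999, 0.037, 0.0, 0.0]
force: [-0.7, 0.7, 1.2]
grip_width: 0.0854
gripper_force: 0.0
```

Request:
apply_moves(increments="-0.1 -4.4 0.4 0 4 0 0; -0.1 -4.4 0.4 0 4 0 0; -0.1 -4.5 0.4 0 4 0 0; -0.1 -4.4 0.4 0 4 0 0; -0.2 -4.4 0.4 -0.1 4 0 0")

```text
t: 2.4
tcp_pos: [0.3396, 0.2213, 0.3397]
tcp_rot: [0.984, 0.037, 0.175, -0.006]
force: [1.1, -0.5, 0.8]
grip_width: 0.0856
gripper_force: 0.0
```

Request:
apply_moves(increments="-0.8 -2.1 4.5 0 5 0 0; -1.1 -2.2 4.4 0 5 0 0; -1.5 -2.1 4.2 0 5 0 0; -1.9 -2.2 4.1 0 5 0 0; -2.3 -2.1 4 0 5 0 0; 0 0 0 0 0 0 0")

```text
t: 3.15
tcp_pos: [0.3708, 0.3288, 0.1113]
tcp_rot: [0.924, 0.037, 0.38, -0.011]
force: [-0.5, 0.8, 1.2]
grip_width: 0.0854
gripper_force: 0.0
```

Run:
```python
from h import *
import cv2,pickle
i=camera_info("wrist");im=get_image("wrist");cv2.imwrite("pics/w1.png",im);pickle.dump(i,open("w1.pkl","wb"))
cv2.imwrite("pics/scene1.png",get_image("scene"))
s=sense();print(s["tcp_pos"],s["tcp_rot"],s["qpos"])
```

```text
[0.3724165  0.32945721 0.11705735] [ 0.9234229   0.03576126  0.38187669 -0.01347118] [ 1.00745398 -0.53160429  2.31712096 -0.75584729  0.97467465  2.81711772]
```

View pics/w1.png

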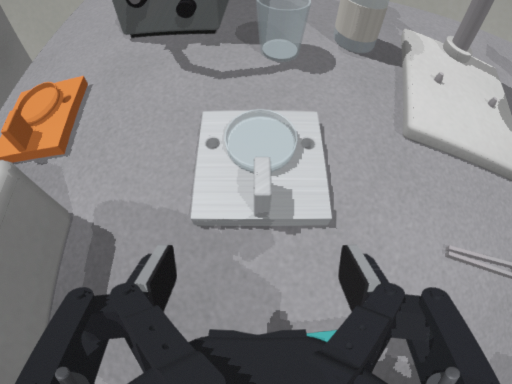

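The wrist view shows the stage with top corners at (202,111), (319,112), (330,218) and (192,217), holes at (213,143) and (308,143), and the fin top at (262,158) to (262,187). Pegs are at about (438,78) and (491,102), and the near foot corner is at (404,133).

Run:
```python
from h import *
import pickle
np.set_printoptions(precision=4,suppress=True)
i=pickle.load(open("w1.pkl","rb"))
w=lambda u,v,z:hit("wrist",u,v,z,i)
c=np.array([w(u,v,.018) for u,v in((202,111),(319,112),(330,218),(192,217))]);print(c,c.mean(0))
print("holes",w(213,143,.018),w(308,143,.018))
print("fin",w(262,158,.063),w(262,187,.063))
print("pegs",w(438,76,.038),w(491,101,.038),"foot",w(404,133,.025))
d=c[0]+c[1]-c[2]-c[3];print("yaw",np.arctan2(d[1],d[0]))
e=c[0]+c[3]-c[1]-c[2];print("yaw",np.arctan2(-e[0],e[1]))
```

```text
[[0.5485 0.4048 0.018 ]
 [0.5586 0.2716 0.018 ]
 [0.4294 0.2649 0.018 ]
 [0.4202 0.3919 0.018 ]] [0.4892 0.3333 0.018 ]
holes [0.5041 0.3846 0.018 ] [0.5126 0.2853 0.018 ]
fin [0.4598 0.3312 0.063 ] [0.4328 0.3293 0.063 ]
pegs [0.6428 0.0947 0.038 ] [0.6178 0.0024 0.038 ] foot [0.5363 0.1721 0.025 ]
yaw 0.07586806468291549
yaw 0.07383208151508583
```

Run:
```python
from h import *
p,r=plan([((.4574,.3312,.0320),tool(.075,45))],step=.03)
plan([((.4574,.3312,.12),tool(.075,45))],p,r,step=.03)
```

```text
5 rows: 0 0.1 2.4 0 0 0; 0 0.1 2.4 0 0 0.1; 0 0.1 2.4 0 0 -0; 0 0.1 2.4 0 0.1 0; -0 0.1 2.4 0 -0 0.1
3 rows: 2.1 -0 -2.1 0 -0 -0; 2 -0 -2 0 -0 -0; 2.1 -0 -2.1 0 -0 -0
```

Request:
apply_moves(increments="0 0.1 2.4 0 0 0 0; 0 0.1 2.4 0 0 0 0; 0 0 2.4 0 0 0 0; 0 0 2.4 0 0 0 0; 0 0 2.4 0 0 0 0; 0 0 0 0 0 0 0; 0 0 0 0 0 0 0")

```text
t: 4.12
tcp_pos: [0.4579, 0.3338, 0.0336]
tcp_rot: [0.923, 0.035, 0.383, -0.014]
force: [0.3, -0.4, -0.2]
grip_width: 0.0854
gripper_force: 0.0
```

Request:
apply_moves(increments="0 0 0 0 0 0 1; 0 0 0 0 0 0 1; 0 0 0 0 0 0 1; 0 0 0 0 0 0 1; 0 0 0 0 0 0 1; 0 0 0 0 0 0 1; 0 0 0 0 0 0 1")

```text
t: 5.0
tcp_pos: [0.4573, 0.3338, 0.0315]
tcp_rot: [0.923, 0.035, 0.383, -0.014]
force: [-4.4, -1.1, 6.0]
grip_width: 0.0133
gripper_force: 59.5
```

Request:
apply_moves(increments="0.7 0 -0.7 0 0 0 1; 1.4 0 -1.4 0 0 0 1; 2 0 -2 0 0 0 1; 2 0 -2 0 0 0 1; 2 0 -2 0 0 0 1; 0 0 0 0 0 0 1; 0 0 0 0 0 0 1")

```text
t: 5.88
tcp_pos: [0.4568, 0.3335, 0.1445]
tcp_rot: [0.923, 0.035, 0.382, -0.013]
force: [0.1, -0.4, -4.1]
grip_width: 0.0133
gripper_force: 58.6
```

Run:
```python
from h import *
import cv2,pickle
np.set_printoptions(precision=4,suppress=True)
i=camera_info("wrist");im=get_image("wrist");pickle.dump(i,open("w2.pkl","wb"))
side=get_image("side")
s=sense();print(s["tcp_pos"],s["tcp_rot"],s["qpos"],s["force"])
B=cv2.resize(side[130:270,190:310],None,fx=2.3,fy=2.3,interpolation=cv2.INTER_CUBIC)
o=np.zeros((384,800,3),np.uint8);o[:,:512]=im;o[:322,520:796]=B
cv2.imwrite("pics/w2.png",o)
```

```text
[0.4568 0.3335 0.1441] [ 0.9235  0.0356  0.3817 -0.0131] [ 0.8372 -0.4104  2.1928 -0.6954  0.8674  2.6582] [-0.6271  0.2499 -2.828 ]
```

View pics/w2.png

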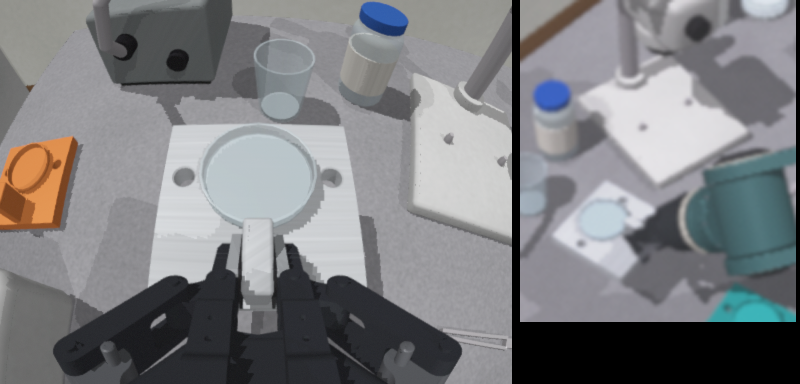

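The stage is held level, with holes at (184,177) and (331,177) and rear corners at (173,126) and (343,126). Pegs are at about (448,137) and (502,160), with the beaker and jar behind.

```bash
cat >> h.py <<'E'
# stage pose in tool frame, taken at grasp
Rg=R.from_quat([.923,.035,.383,-.014]); Pg=np.array([.4573,.3338,.0315])
E
python3 - <<'E'
from h import *
import pickle
np.set_printoptions(precision=4,suppress=True)
i=pickle.load(open("w2.pkl","rb"))
w=lambda u,v,z:hit("wrist",u,v,z,i)
print("pegs",w(448,134,.038),w(502,158,.038)," base",w(448,141,.027))
s=sense();p=s["tcp_pos"];r=R.from_quat(s["tcp_rot"])
z=p[2]-.0315  # expected underside height
for h in(-.005,0,.005):
  a,b=w(184,177,z+.018+h),w(331,177,z+.018+h);c,d=w(173,126,z+.018+h),w(343,126,z+.018+h)
  print(h,"holes",a,b,np.linalg.norm(a-b),"rear",c,d,np.linalg.norm(c-d),"hole-rear",np.linalg.norm((a+b-c-d)/2), "yaw",np.arctan2(-(a-b)[0],(a-b)[1]))
  m=(a+b)/2;print("  mid-tcp in yaw .075",R.from_euler('z',-.0755).apply(m-p))
print("tool x yaw", np.arctan2(*r.apply([0,-1,0])[[0,1]]), "tilt", np.degrees(np.arccos(-r.apply([0,0,1])[2])))
E
```

```text
pegs [0.6497 0.0925 0.038 ] [ 0.6244 -0.0035  0.038 ]  base [0.6468 0.0868 0.027 ]
-0.005 holes [0.5074 0.3882 0.1256] [0.5152 0.2862 0.1256] 0.10232991379163991 rear [0.5525 0.4069 0.1256] [0.5629 0.2735 0.1256] 0.13373697701559953 hole-rear 0.046490528402179425 yaw 0.07660566010388262
  mid-tcp in yaw .075 [ 0.0546 -0.0004 -0.0185]
0 holes [0.5047 0.3865 0.1306] [0.5123 0.2874 0.1306] 0.09942237105306019 rear [0.5485 0.4047 0.1306] [0.5586 0.2751 0.1306] 0.129937052223392 hole-rear 0.045169573529260106 yaw 0.07660566010388177
  mid-tcp in yaw .075 [ 0.0518 -0.0004 -0.0135]
0.005 holes [0.5019 0.3849 0.1356] [0.5093 0.2887 0.1356] 0.09651482831448041 rear [0.5445 0.4025 0.1356] [0.5542 0.2767 0.1356] 0.1261371274311845 hole-rear 0.04384861865634073 yaw 0.07660566010388206
  mid-tcp in yaw .075 [ 0.0489 -0.0004 -0.0085]
tool x yaw -0.07573354149894802 tilt 44.900156848861684
```

Run:
```python
from h import *
p,r=plan([((.44,.21,.125),tool(-.1,45)),((.471,.085,.0915),tool(-.25,45))],step=.03,ang=5)
print(p,r.as_quat())
```

```text
5 rows: -0.6 2.4 -0.1 -1.4 0 1.4; -0.6 2.5 -0 -1.4 0 1.5; -0.5 2.5 0 -1.4 0 1.5; -0.5 2.4 0.1 -1.4 0.1 1.4; -0.4 2.5 0.1 -1.4 -0 1.5
5 rows: 0.1 2.4 1.1 -1.2 -0 1.2; 0.2 2.4 1.1 -1.2 -0 1.2; 0.3 2.4 1.2 -1.2 -0 1.2; 0.3 2.3 1.3 -1.3 -0 1.2; 0.3 2.4 1.3 -1.2 -0 1.2
[0.47101102 0.08453627 0.09127499] [ 0.91663524 -0.11507978  0.3797707   0.04806957]
```

Request:
apply_moves(increments="-0.6 2.4 -0.1 -1.4 0 1.4 1; -0.6 2.5 0 -1.4 0 1.5 1; -0.5 2.5 0 -1.4 0 1.5 1; -0.5 2.4 0.1 -1.4 0.1 1.4 1; -0.4 2.5 0.1 -1.4 0 1.5 1")

```text
t: 6.6
tcp_pos: [0.4397, 0.2097, 0.1252]
tcp_rot: [0.923, -0.047, 0.382, 0.019]
force: [0.4, -0.2, -3.3]
grip_width: 0.0133
gripper_force: 58.8
```

Request:
apply_moves(increments="0.1 2.4 1.1 -1.2 0 1.2 1; 0.2 2.4 1.1 -1.2 0 1.2 1; 0.3 2.4 1.2 -1.2 0 1.2 1; 0.3 2.3 1.3 -1.3 0 1.2 1; 0.3 2.4 1.3 -1.2 0 1.2 1; 0 0 0 0 0 0 1; 0 0 0 0 0 0 1")

```text
t: 7.48
tcp_pos: [0.4713, 0.0851, 0.0922]
tcp_rot: [0.917, -0.115, 0.38, 0.047]
force: [0.8, 0.5, -2.7]
grip_width: 0.0133
gripper_force: 59.5
```

Run:
```python
from h import *
import cv2,pickle
np.set_printoptions(precision=4,suppress=True)
i=camera_info("wrist");im=get_image("wrist");pickle.dump(i,open("w3.pkl","wb"))
s=sense();print(s["tcp_pos"],s["tcp_rot"],s["qpos"],s["force"])
cv2.imwrite("pics/w3.png",im)
cv2.imwrite("pics/w3z.png",cv2.resize(im[30:260,110:430],None,fx=2.5,fy=2.5,interpolation=cv2.INTER_CUBIC))
```

```text
[0.4714 0.0854 0.0925] [ 0.9165 -0.1151  0.3803  0.0472] [ 0.3785 -0.6834  2.4441 -0.617   0.8006  2.5039] [ 0.2077 -0.0655 -2.5626]
```

View pics/w3z.png

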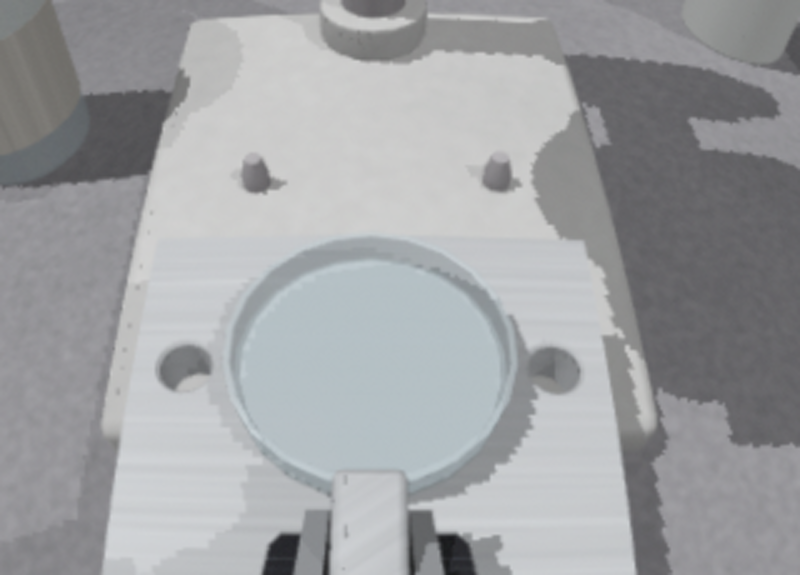

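The close view of crop (110,30) at 2.5x shows peg tips at (253,157) and (500,157), peg bases at about (257,183) and (498,183), and hole rims centred at (185,367) and (554,369).

Run:
```python
from h import *
import pickle
np.set_printoptions(precision=4,suppress=True)
i=pickle.load(open("w3.pkl","rb"))
w=lambda x,y,z:hit("wrist",110+(x-.75)/2.5,30+(y-.75)/2.5,z,i)
P=np.array([.4714,.0854,.0925])
for n,a,b in(("tip",w(253,157,.040),w(500,157,.040)),("base",w(257,183,.025),w(498,183,.025)),("hole",w(185,367,P[2]-.0315+.018),w(554,369,P[2]-.0315+.018))):
    m=(a+b)/2;y=np.arctan2(-(a-b)[0],(a-b)[1]);print(n,a,b,"len",np.linalg.norm(a-b),"mid",m,"yaw",y,"rel",R.from_euler('z',-y).apply(m-P))
s=sense();r=R.from_quat(s["tcp_rot"]);v=r.apply([0,-1,0]);print("tool yaw",np.arctan2(-v[0],v[1]))
```

```text
tip [0.6498 0.087  0.04  ] [ 0.6254 -0.0096  0.04  ] len 0.09966639724202388 mid [0.6376 0.0387 0.04  ] yaw -0.247785183835011 rel [ 0.1726 -0.0045 -0.0525]
base [0.6495 0.0872 0.025 ] [ 0.6248 -0.0106  0.025 ] len 0.10089802736863658 mid [0.6372 0.0383 0.025 ] yaw -0.24780674615953038 rel [ 0.1722 -0.005  -0.0675]
hole [0.5338 0.1197 0.079 ] [0.5085 0.0235 0.079 ] len 0.09949398364697419 mid [0.5211 0.0716 0.079 ] yaw -0.25697268436027093 rel [ 0.0516 -0.0007 -0.0135]
tool yaw -0.24937425448921335
```

Run:
```python
from h import *
p,r=plan([((.5874,.0517,.080),tool(-.248,45))],step=.0199)
```

```text
7 rows: 1.09 0.06 1.35 0 -0 -0; 1.1 0.06 1.34 0 -0 -0; 1.09 0.05 1.35 0 -0 -0; 1.09 0.06 1.35 0 -0 -0.1; 1.09 0.06 1.34 0 -0 0; 1.1 0.06 1.35 0 -0.1 0; 1.09 0.06 1.35 0 0 0
```

Request:
apply_moves(increments="1.1 0.06 1.35 0 0 0 1; 1.1 0.06 1.35 0 0 0 1; 1.1 0.06 1.35 0 0 0 1; 1.1 0.06 1.35 0 0 0 1; 1.1 0.06 1.35 0 0 0 1; 1.1 0.06 1.35 0 0 0 1; 1.1 0.06 1.35 0 0 0 1; 0 0 0 0 0 0 1")

```text
t: 8.52
tcp_pos: [0.5883, 0.0514, 0.0801]
tcp_rot: [0.917, -0.115, 0.38, 0.047]
force: [-0.0, 0.2, -3.0]
grip_width: 0.0131
gripper_force: 59.4
```

Run:
```python
from h import *
import cv2,pickle
np.set_printoptions(precision=4,suppress=True)
i=camera_info("wrist");im=get_image("wrist");pickle.dump(i,open("w4.pkl","wb"))
s=sense();print(s["tcp_pos"],s["tcp_rot"],s["force"],s["moment"])
cv2.imwrite("pics/w4z.png",cv2.resize(im[90:260,110:430],None,fx=2.5,fy=2.5,interpolation=cv2.INTER_CUBIC))
```

```text
[0.5878 0.0515 0.0801] [ 0.9166 -0.1151  0.38    0.0473] [ 0.56   -0.3964 -2.7487] [ 0.1525  0.7864 -0.0328]
```

View pics/w4z.png

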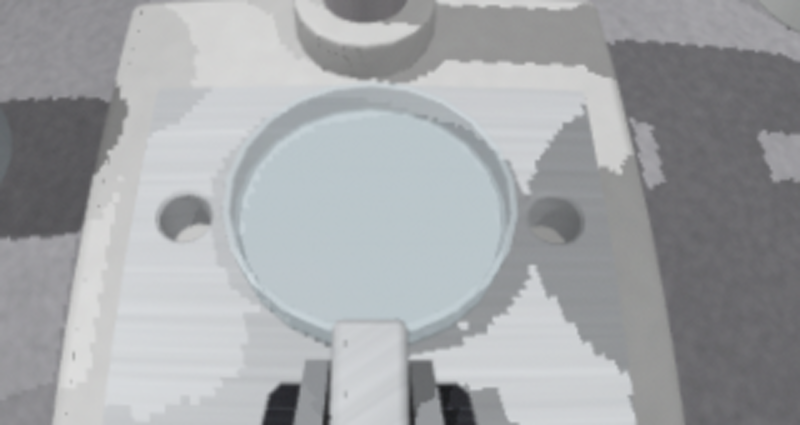

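The held stage and holes are unchanged at (185,218) and (555,220), and the pegs are hidden below the plate as expected. Lowering in small steps while watching the force.

Request:
apply_moves(increments="-0.2 0 0.2 0 0 0 1; -0.2 0 0.2 0 0 0 1; -0.2 0 0.2 0 0 0 1; -0.15 0 0.1 0 0 0 1; -0.14 0 0.14 0 0 0 1; 0 0 0 0 0 0 1")

```text
t: 9.32
tcp_pos: [0.5876, 0.051, 0.0681]
tcp_rot: [0.916, -0.115, 0.38, 0.047]
force: [0.1, -1.4, -3.2]
grip_width: 0.0132
gripper_force: 59.4
```

Request:
apply_moves(increments="-0.14 0 0.14 0 0 0 1; -0.14 0 0.14 0 0 0 1; 0 0 0 0 0 0 1")

```text
t: 9.7
tcp_pos: [0.5876, 0.0511, 0.064]
tcp_rot: [0.916, -0.115, 0.38, 0.047]
force: [-0.3, 1.4, -3.3]
grip_width: 0.0135
gripper_force: 59.4
```

Request:
apply_moves(increments="-0.14 0 0.14 0 0 0 1; -0.14 0 0.14 0 0 0 1; 0 0 0 0 0 0 1")

```text
t: 10.07
tcp_pos: [0.5876, 0.0512, 0.06]
tcp_rot: [0.916, -0.115, 0.38, 0.047]
force: [-0.3, 3.3, -2.8]
grip_width: 0.0135
gripper_force: 59.5
```

Request:
apply_moves(increments="-0.1 0 0.1 0 0 0 1; -0.07 0 0.07 0 0 0 1; 0 0 0 0 0 0 1")

```text
t: 10.45
tcp_pos: [0.5877, 0.0512, 0.0579]
tcp_rot: [0.916, -0.115, 0.38, 0.047]
force: [-2.0, 4.1, -1.8]
grip_width: 0.0134
gripper_force: 60.0
```

Request:
apply_moves(increments="0 -0.05 0 0 0 0 1; -0.07 0 0.07 0 0 0 1; 0 0 0 0 0 0 1")

```text
t: 10.82
tcp_pos: [0.5878, 0.0515, 0.0568]
tcp_rot: [0.916, -0.115, 0.38, 0.047]
force: [-1.8, 1.7, -0.9]
grip_width: 0.0134
gripper_force: 59.8
```

Request:
apply_moves(increments="-0.07 0 0.07 0 0 0 1; 0 0 0 0 0 0 1")

```text
t: 11.08
tcp_pos: [0.5881, 0.0516, 0.0565]
tcp_rot: [0.916, -0.115, 0.381, 0.047]
force: [-6.9, 2.5, 4.6]
grip_width: 0.0132
gripper_force: 60.8
```

It's home at the predicted height of 0.0565, with the foot now carrying it. Releasing.

Request:
apply_moves(increments="0 0 0 0 0 0 0.8; 0 0 0 0 0 0 0.7; 0 0 0 0 0 0 0.5; 0 0 0 0 0 0 0.4; 0 0 0 0 0 0 0.4; 0 0 0 0 0 0 0.4")

```text
t: 11.82
tcp_pos: [0.5878, 0.0515, 0.0559]
tcp_rot: [0.916, -0.115, 0.38, 0.047]
force: [0.0, 0.2, 0.1]
grip_width: 0.0514
gripper_force: 0.0
```

Request:
apply_moves(increments="0 0 -1 0 0 0 0.4; 0 0 -2 0 0 0 0.4; 0 0 -3 0 0 0 0.4; 0 0 -3 0 0 0 0.4; 0 0 -2 0 0 0 0.4; 0 0 0 0 0 0 0.4; 0 0 0 0 0 0 0.4")

```text
t: 12.7
tcp_pos: [0.5124, 0.0707, 0.1332]
tcp_rot: [0.916, -0.115, 0.38, 0.047]
force: [0.6, 0.1, -0.7]
grip_width: 0.051
gripper_force: 0.0
```

Run:
```python
from h import *
import cv2,pickle
np.set_printoptions(precision=4,suppress=True)
i=camera_info("wrist");im=get_image("wrist");pickle.dump(i,open("w5.pkl","wb"))
s=sense();print(s["tcp_pos"],s["force"],s["grip_width"])
cv2.imwrite("pics/w5z.png",cv2.resize(im[30:260,110:430],None,fx=2.5,fy=2.5,interpolation=cv2.INTER_CUBIC))
```

```text
[0.5124 0.0706 0.1328] [1.077  0.1042 0.0236] 0.05138970786723694
```

View pics/w5z.png

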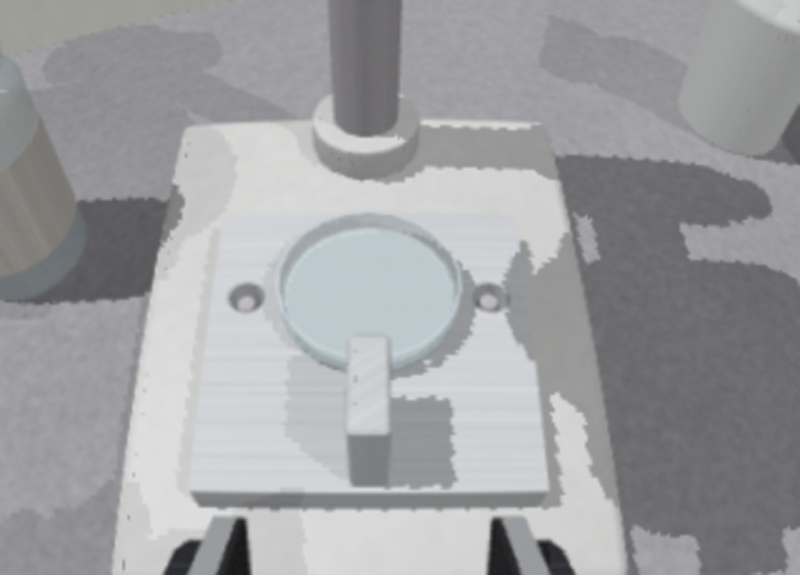

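The stage is flat on the foot, with a peg tip visible in each hole at (246,297) and (488,297). The fin is at the front and the gripper is clear.

```bash
python3 -c "
from station import *
print(close_job())"
```

```text
the job is handed in; nothing more can be done
None
```

The stage is seated flat on the microscope foot with both pegs in its holes and the fin to the front; it is released and the gripper is clear. I handed the job in at about 13 s; the hand-in returned no verdict.

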